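# Turn the chart page on the sample-reception desk

## Task

Turn the wide page of the chart stand over its spine so that it lies flat on the other side: push it up from underneath with a fingertip, over the top, and press it gently down until it is fully flat. Do not take the page between the fingers and do not slam it over; leave the narrow flap beside it lying where it is, and do not move the bottles and other things standing around. Finish with the hand clear.

Things in the scene. Friction and masses are not known exactly. Their poses are not given: they have to be found in the camera images.
- stand: Grey pedestal screwed to the bench, 270 (x) x 120 (y) x 68 mm high, foot 286 x 136 x 10 mm. Origin: centre of its underside, on the bench; x along the spine (away from the robot at yaw 0), z up. The spine runs along x over the middle of the top, axis 70 mm above the bench; 3 knuckles reach 79 mm. The leaves overhang its sides by 90 mm, with 68 mm free height below.
- page_hinge (a point): Point on the spine's axis at the middle of the wide page's width; fixed to the stand, at x -57, y 0, z 70 mm in its frame, same axes as the stand. The page turns about the x axis through this point.
- page (a joint): Angle of the wide page, rad: 0 = lying flat on the stand's -y side, pi/2 = upright, 3.14 (end stop) = lying flat on the +y side. Starts slightly raised (0.06 to 0.55). Stiff hinge (0.22 N m; about 1.5 N at the outer edge, 3 N half way in): the page stays at any angle and does not fall by itself.
- page_mid (a point): Middle of the wide page, a rigid white board 100 mm along the spine, 4 mm thick, reaching from 8 to 150 mm from the spine's axis; about 0.15 kg. This point is 79 mm from the axis, in mid-thickness. Its x is along the spine, its y points from the outer edge towards the spine, its z is the page's normal (up at joint 0, down at 3.14).
- page_edge (a point): Middle of the wide page's free outer edge, 150 mm from the spine's axis, in mid-thickness; axes as page_mid.
- flap (a joint): Angle of the narrow flap, the same board but only 60 mm along the spine, on the same spine beyond the wide page (centre at x +54 mm in the stand's frame, 31 mm gap to the page). Same sense as joint page, also stiff (0.12 N m); starts nearly flat on the -y side (0 to 0.05) and must stay there.
- flap_mid (a point): Middle of the narrow flap, 79 mm from the spine's axis; axes as page_mid.
- jar: Small amber jar with white cap, 28 mm across, 45 mm high, standing on the far end (+x) of the pedestal's top. Origin: centre of its underside. Leave alone.
- bottle_a: Black sample bottle with white cap, 42 mm across, 95 mm high, on the bench to the +y side of the stand. Origin: centre of its underside. Leave alone.
- bottle_b: Second black sample bottle, same size, on the bench to the +y side of the stand. Origin: centre of its underside. Leave alone.
- pot: Clear specimen pot with screw cap, 52 mm across, 55 mm high, on the bench close to the pedestal's +y side, near its far end. Origin: centre of its underside. Leave alone.
- scanner: Hand-held code reader lying on the bench to the left, about 180 x 42 x 36 mm. Origin: on the bench under its middle. Leave alone.

How it is judged:
By the outcome, as a careful person would: the job done as asked, in the order asked, and still so for the second after the job is handed in, with the robot touching nothing.
It also fails if it takes over 42 s, if anything falls off the work surface, if the arm or the gripper's body presses on something with over 40 N, if the wrist force passes 120 N, or if a joint passes its speed limit or range.

## Robot

A 6-joint arm with a two-finger parallel gripper is mounted at the origin on the work surface. World frame = base frame: x ahead of the robot, y to its left, z up, the work surface at z = 0. Lengths are in m, angles in degrees, forces in N, time in s.
With the tool pointing down it reaches from about 0.375 to 0.9 m from the base axis. Payload 3.1 kg.
Tool frame: the origin (TCP) lies at the very end of the fingers, on their centre line; the grasp point (between the pads) lies 19 mm behind it; z points along the fingers, y is the line along which they close (so a half turn about z gives the same grasp; the last joint's range is limited). The gripper opens to 87 mm and grips with 3 to 60 N. Pads are 19 mm wide; open, the fingers measure 117 mm over their backs; the gripper's body (75 mm by 190 mm) begins 51 mm behind the grasp point.
Start: joints at [61.564, 30.224, 82.088, -0, 67.689, -10.227], TCP at [0.195, 0.594, 0.223] pointing down, gripper open.
Joint ranges: [-176.69, 176.69], [-43.24, 126.21], [12.49, 139.97], [-82, 262], [0, 151.66], [-163.58, 163.58]. Speed limits (degrees/s): [159.86, 159.86, 180, 180, 180, 180].

## Interface

Orientations are given as a 3x3 rotation matrix whose columns are the frame's x, y, z axes.
In Python, from rig import bot gives the robot as it stands.
- The arm moves only by the tool move_arm, never from a script. Its argument "increments" is a list of rows, each an object with "xyz": the shift along the tool's x, y, z in mm, a list of three; "roll": the turn about the tool's z in rad; "grip": the opening in per cent of the stroke, from 0 (shut) to 100 (fully open). A call has 1 to 5 rows; each row shifts and turns the commanded pose from where the row before left it, along the tool's axes as they then stand; what a row does not reach is not made up. A row lasts 1/12 s, in which the tool goes at most 41.7 mm and 7.16 degrees, less where a joint would pass 70% of its speed; a pose out of reach is approached as far as the arm can. A call is refused whole if a number of a shift passes 41.7 or a number of a turn 0.125, either way. A call with a gripper value outside its range is refused whole. The fingers move at their own pace and stop on an object; the grip force is fixed at half the most. Time passes only in rows, so rows that do not move let the fingers close. It gives the time, the measured TCP pose, the force, the opening and the grip force at its end, in the units of the state.
- bot.read_state(): the state, without advancing time (a new reading comes with each control period).
- bot.capture(name): name is "scene" or "top" or "wrist"; returns (picture, depth): 400x640x3 uint8, red, green, blue; 400x640 float32, m along the optical axis (not along the pixel's ray), 0 where there is no reading.
- bot.camera_model(name): a dict with "intrinsics" (3x3 intrinsics, pixels), "rvec" (rotation vector, rad) and "tvec" (3), from world to camera coordinates, as OpenCV has them; the wrist camera has in their place "tool_from_camera" (4x4, takes a point from camera to tool coordinates, whose origin is the TCP and whose axes are the flange's). Camera axes: x right, y down, z forward; pixel columns grow to the right and rows downward; lengths in m; the calibration is good to about 2 mm. A picture is of the moment at which its call begins: read the wrist's pose just before it. camera_model takes no time and is no camera call.
- bot.hand_in(): hands the job in; it is judged then, once.
Trained networks look in the newest picture that a camera, given by its name, has taken for a name from the list of things; names that differ only in an ending like _2 or _b are one class to them, and where a whole thing is asked for, a point or a joint stands for the part that bears it (a point fixed in the world has none). Each returns a list of dicts, best first, with "conf" (0 to 1); they miss things now and then, are a little off and sometimes report something else, mostly with a low value. They report only what shows in the picture. A call takes as long as a camera call.
- bot.spot_in(label, camera): "at" ([x, y, z] in m, in the coordinates of the camera as it stood for that picture, good to about 4 mm: the middle of the surface that is visible of it).
- bot.trace(label, camera): "mask" (400x640 bool, what is visible of it).
The state is a dict: "time_s": time; "joint_positions": joint angles; "qvel": joint speeds; "tau": joint torques, N m; "position": TCP position; "tcp_rot": TCP orientation; "force": force on the tool from outside, world axes, zero at the start; "moment": the same for the moment, N m; "opening": opening from 0.0 (shut) to 1.0 (fully open); "grasp_force": force on a finger pad.
Only numpy, scipy, OpenCV 4.12 (cv2) and the standard library are available. Lean on these libraries where they do the work, as an engineer would, in place of code of your own. Each camera call takes 0.05 s, during which the arm holds its last target. There are 200 camera calls.

## Working session

There is one attempt and no reset: what is moved stays moved. The work goes in short steps, Python scripts to look and compute and a tool call to move; the robot and the scene stay as the last step left them, time stands still between calls to the robot, and variables do not carry over. Pictures are saved under pics/ and viewed, at most 10 in all, crops included, and the job is handed in when it is done.

Besides the shell and the picture viewer there is one more tool, called as name(argument=value, ...) on one line, values as JSON. move_arm: Moves the arm, as the interface text tells. Its arguments: {"type":"object","properties":{"increments":{"type":"array"}},"required":["increments"]}

```bash
mkdir -p pics; ls; cat > h.py <<'E'
import numpy as np, cv2
from rig import bot
def T(cam):
    m=bot.camera_model(cam)
    R=cv2.Rodrigues(np.array(m["rvec"],float))[0]; t=np.array(m["tvec"],float).ravel()
    return np.array(m["intrinsics"]),R,t
def world(cam,p):
    K,R,t=T(cam); return (np.asarray(p)-t)@R
def cloud(cam,depth):
    K,R,t=T(cam); v,u=np.mgrid[:400,:640]
    P=np.dstack([(u-K[0,2])/K[0,0]*depth,(v-K[1,2])/K[1,1]*depth,depth])
    return (P-t)@R
E
python3 - <<'E'
from h import *
s=bot.read_state(); print(s["time_s"],s["position"],s["tcp_rot"])
for c in ["scene","top"]:
    im,d=bot.capture(c); np.save(f"{c}_d.npy",d); cv2.imwrite(f"pics/{c}0.png",im[:,:,::-1])
    for l in ["stand","page","flap","jar","bottle_a","pot","scanner"]:
        r=bot.spot_in(l,c)
        print(c,l,[(round(x["conf"],2),np.round(world(c,x["at"]),3).tolist()) for x in r[:3]])
print(bot.read_state()["time_s"])
E
```

```text
pics
0.0 [0.19491889 0.59304501 0.22157041] [[-9.49922326e-01  3.12484464e-01 -1.01745270e-03]
 [ 3.12485905e-01  9.49920460e-01 -1.91792106e-03]
 [ 3.67178599e-04 -2.13981566e-03 -9.99997643e-01]]
scene stand [(0.67, [0.606, -0.003, 0.067]), (0.52, [0.445, 0.389, 0.026])]
scene page []
scene flap [(0.96, [0.624, -0.058, 0.072])]
scene jar [(0.86, [0.693, 0.027, 0.108]), (0.57, [0.652, 0.202, 0.056])]
scene bottle_a [(0.86, [0.652, 0.205, 0.057]), (0.61, [0.526, 0.232, 0.056])]
scene pot [(0.98, [0.668, 0.127, 0.051]), (0.15, [0.528, 0.234, 0.053])]
scene scanner [(0.92, [0.445, 0.39, 0.027]), (0.47, [0.607, -0.007, 0.066])]
top stand [(0.75, [0.553, -0.009, 0.071]), (0.49, [0.509, -0.055, 0.09])]
top page [(0.77, [0.508, -0.055, 0.091])]
top flap [(0.92, [0.618, -0.052, 0.073])]
top jar [(0.6, [0.678, 0.03, 0.11])]
top bottle_a [(0.66, [0.627, 0.207, 0.06]), (0.54, [0.512, 0.233, 0.063])]
top pot [(0.88, [0.643, 0.13, 0.056])]
top scanner [(0.8, [0.432, 0.394, 0.031]), (0.51, [0.515, 0.232, 0.063])]
0.8
```

View pictures.

View pics/scene0.png

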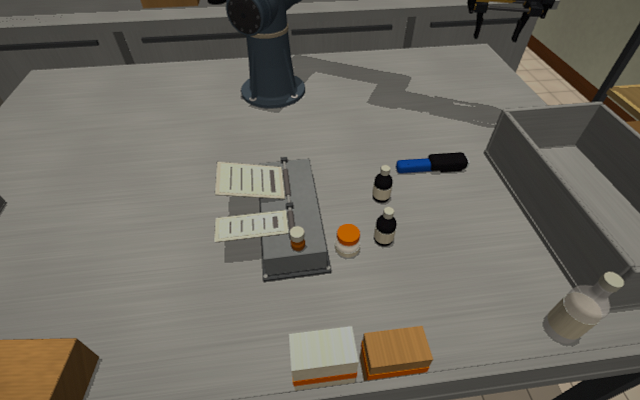

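View pics/top0.png

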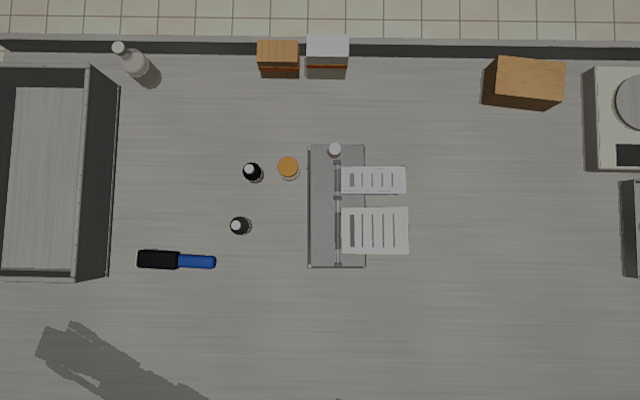

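```bash
python3 - <<'E'
from h import *
d=np.load("top_d.npy"); W=cloud("top",d)
K,R,t=T("top"); print("cam",-R.T@t)
m=bot.trace("page","top")[0]["mask"]&(d>0); P=W[cv2.erode(m.astype(np.uint8),np.ones((5,5)))>0]
c=P.mean(0); u,s,vt=np.linalg.svd(P-c); n=vt[2]*np.sign(vt[2][2]); print("page",c,"n",n,"tilt",np.degrees(np.arccos(n[2])), "rms",s[2]/len(P)**.5)
q=W[m]; print(cv2.minAreaRect((q[:,:2]*1000).astype(np.float32)))
m=bot.trace("flap","top")[0]["mask"]&(d>0);q=W[m]; print("flap",cv2.minAreaRect((q[:,:2]*1000).astype(np.float32)),np.median(q[:,2]))
for l in ["scene"]:
    W2=cloud(l,np.load("scene_d.npy"))
m=bot.trace("stand","top")[0]["mask"]&(d>0);q=W[m]; print("stand",cv2.minAreaRect((q[:,:2]*1000).astype(np.float32)),np.median(q[:,2]))
E
```

```text
cam [0.49798047 0.06290286 0.98185217]
page [ 0.50828853 -0.05304146  0.08921167] n [-0.0060719   0.24328274  0.96993641] tilt 14.084847134293934 rms 0.001787508185438019
((512.2426147460938, -64.15547180175781), (114.53580474853516, 175.17967224121094), 0.8188267350196838)
flap ((621.094970703125, -58.02442932128906), (59.27719497680664, 171.0096893310547), 1.7466729879379272) 0.0712818205840031
stand ((567.6029663085938, -28.605560302734375), (287.52655029296875, 231.65756225585938), 1.253638744354248) 0.0700184601540638
```

The scene view shows the slightly raised page at (250,180), the flap at (252,225) and the bottles and pot to the +y side. The top view shows the spine at column ≈338, the page at (375,231) and the flap at (373,180). The page is at about 14°, its outer edge near y −0.12, z 0.106. I'll close the gripper, align it and fly to the outside of that edge.

move_arm(increments=[{"xyz": [-20,-32,0],"roll": -0.064,"grip": 0},{"xyz": [-20,-32,0],"roll": -0.064,"grip": 0},{"xyz": [-20,-32,0],"roll": -0.064,"grip": 0},{"xyz": [-20,-32,0],"roll": -0.064,"grip": 0},{"xyz": [-20,-32,0],"roll": -0.064,"grip": 0}])

```text
time_s: 1.37
position: [0.2627, 0.4167, 0.2227]
tcp_rot: [[-1.0, -0.007, -0.0], [-0.007, 1.0, -0.0], [0.0, -0.0, -1.0]]
force: [0.3, -0.3, 0.5]
opening: 0.705
grasp_force: 0.0
```

move_arm(increments=[{"xyz": [-16,-35,0],"roll": 0,"grip": 0},{"xyz": [-16,-35,0],"roll": 0,"grip": 0},{"xyz": [-16,-35,0],"roll": 0,"grip": 0},{"xyz": [-16,-35,0],"roll": 0,"grip": 0},{"xyz": [-16,-35,0],"roll": 0,"grip": 0}])

```text
time_s: 1.78
position: [0.3439, 0.242, 0.2229]
tcp_rot: [[-1.0, -0.003, 0.001], [-0.003, 1.0, 0.0], [-0.001, 0.0, -1.0]]
force: [0.8, 0.4, -0.1]
opening: 0.328
grasp_force: 0.0
```

move_arm(increments=[{"xyz": [-14,-36,0],"roll": 0,"grip": 0},{"xyz": [-14,-36,0],"roll": 0,"grip": 0},{"xyz": [-14,-36,0],"roll": 0,"grip": 0},{"xyz": [-14,-36,0],"roll": 0,"grip": 0},{"xyz": [-14,-36,0],"roll": 0,"grip": 0}])

```text
time_s: 2.2
position: [0.4143, 0.0618, 0.2229]
tcp_rot: [[-1.0, -0.002, 0.001], [-0.002, 1.0, 0.0], [-0.001, 0.0, -1.0]]
force: [0.9, 0.4, -0.0]
opening: 0.019
grasp_force: 0.0
```

move_arm(increments=[{"xyz": [-14,-34,0],"roll": 0,"grip": 0},{"xyz": [-14,-34,0],"roll": 0,"grip": 0},{"xyz": [-14,-34,0],"roll": 0,"grip": 0},{"xyz": [-14,-34,0],"roll": 0,"grip": 0},{"xyz": [-14,-34,0],"roll": 0,"grip": 0}])

```text
time_s: 2.62
position: [0.4846, -0.1081, 0.2228]
tcp_rot: [[-1.0, -0.002, 0.001], [-0.002, 1.0, -0.0], [-0.001, -0.0, -1.0]]
force: [0.9, 0.9, -0.1]
opening: 0.005
grasp_force: 0.0
```

move_arm(increments=[{"xyz": [-13,-34,0],"roll": 0,"grip": 0},{"xyz": [-13,-34,0],"roll": 0,"grip": 0},{"xyz": [0,0,30],"roll": 0,"grip": 0},{"xyz": [0,0,30],"roll": 0,"grip": 0},{"xyz": [0,0,30],"roll": 0,"grip": 0}])

```text
time_s: 3.03
position: [0.511, -0.1754, 0.132]
tcp_rot: [[-1.0, -0.001, 0.002], [-0.001, 1.0, -0.001], [-0.002, -0.001, -1.0]]
force: [0.1, -0.6, -0.5]
opening: 0.003
grasp_force: 0.0
```

```bash
python3 - <<'E'
from h import *
s=bot.read_state(); p=s["position"];Rt=np.array(s["tcp_rot"])
m=bot.camera_model("wrist"); X=np.array(m["tool_from_camera"]);K=np.array(m["intrinsics"])
im,d=bot.capture("wrist"); cv2.imwrite("pics/w1.png",im[:,:,::-1])
v,u=np.mgrid[:400,:640]
P=np.dstack([(u-K[0,2])/K[0,0]*d,(v-K[1,2])/K[1,1]*d,d])@X[:3,:3].T+X[:3,3]
W=P@Rt.T+p
r=bot.trace("page","wrist")
print(p,s["force"],[x["conf"] for x in r])
if r:
    M=r[0]["mask"]&(d>0); q=W[cv2.erode(M.astype(np.uint8),np.ones((7,7)))>0]
    c=q.mean(0); n=np.linalg.svd(q-c,full_matrices=False)[2][2]; print(c,n,np.percentile(q,[1,99],axis=0))
E
```

```text
[ 0.51100886 -0.17541588  0.13204231] [ 0.06466824 -0.57525915 -0.50836636] [0.55]
[ 0.49989675 -0.05537446  0.09119241] [-0.0060003   0.24043013  0.9706479 ] [[ 0.46245546 -0.12619675  0.07325683]
 [ 0.55010904  0.01516809  0.1085511 ]]
```

move_arm(increments=[{"xyz": [0,0,25],"roll": 0,"grip": 0},{"xyz": [0,0,25],"roll": 0,"grip": 0},{"xyz": [0,0,18],"roll": 0,"grip": 0},{"xyz": [0,10,0],"roll": 0,"grip": 0},{"xyz": [0,10,0],"roll": 0,"grip": 0}])

```text
time_s: 3.55
position: [0.5108, -0.1538, 0.0654]
tcp_rot: [[-1.0, -0.001, 0.0], [-0.001, 1.0, -0.0], [-0.0, -0.0, -1.0]]
force: [0.2, -0.7, -0.4]
opening: 0.006
grasp_force: 0.0
```

move_arm(increments=[{"xyz": [0,5,0],"roll": 0,"grip": 0},{"xyz": [0,3,0],"roll": 0,"grip": 0}])

```text
time_s: 3.72
position: [0.5112, -0.145, 0.0664]
tcp_rot: [[-1.0, -0.004, 0.002], [-0.004, 1.0, -0.001], [-0.002, -0.001, -1.0]]
force: [-0.7, -0.6, 0.5]
opening: 0.008
grasp_force: 0.0
```

move_arm(increments=[{"xyz": [0,3,0],"roll": 0,"grip": 0},{"xyz": [0,2,0],"roll": 0,"grip": 0}])

```text
time_s: 3.88
position: [0.511, -0.1407, 0.0658]
tcp_rot: [[-1.0, -0.003, 0.002], [-0.003, 1.0, -0.001], [-0.002, -0.001, -1.0]]
force: [0.0, 1.2, -0.2]
opening: 0.006
grasp_force: 0.0
```

move_arm(increments=[{"xyz": [0,3,0],"roll": 0,"grip": 0},{"xyz": [0,1,0],"roll": 0,"grip": 0}])

```text
time_s: 4.05
position: [0.5112, -0.1402, 0.0657]
tcp_rot: [[-1.0, -0.006, 0.002], [-0.006, 1.0, -0.006], [-0.002, -0.006, -1.0]]
force: [-4.6, -12.9, 2.7]
opening: 0.006
grasp_force: 6.5
```

move_arm(increments=[{"xyz": [0,1,-6],"roll": 0,"grip": 0},{"xyz": [0,2,-6],"roll": 0,"grip": 0},{"xyz": [0,2,-6],"roll": 0,"grip": 0}])

```text
time_s: 4.3
position: [0.5109, -0.1348, 0.0834]
tcp_rot: [[-1.0, -0.003, 0.002], [-0.003, 1.0, -0.004], [-0.002, -0.004, -1.0]]
force: [-3.1, -7.3, 0.9]
opening: 0.007
grasp_force: 3.4
```

```bash
cat >> h.py <<'E'
def pagetilt():
    out=[]
    for cam in ["top","scene"]:
        im,d=bot.capture(cam); r=bot.trace("page",cam)
        W=cloud(cam,d)
        K,R,t=T(cam)
        # box of the page's sweep, spine-excluded
        sel=(d>0)&(abs(W[...,0]-.482)<.015)&(W[...,1]>-.15)&(W[...,1]<.2)&(W[...,2]>.075)&(W[...,2]<.25)
        q=W[sel]; 
        rr=np.hypot(q[:,1]-.02,q[:,2]-.07); k=(rr>.04)&(rr<.16); q=q[k]
        a=np.degrees(np.arctan2(q[:,2]-.07,-(q[:,1]-.02)))
        out.append((cam,len(a),np.round(np.percentile(a,[10,50,90]),1).tolist(), round(float(rr[k].max()),3)if len(a) else 0))
        last=im
    return out,last
E
python3 -c "
from h import *
o,im=pagetilt(); print(o); cv2.imwrite('pics/s2.png',im[:,:,::-1][100:300,150:400].repeat(2,0).repeat(2,1))"
```

```text
[('top', 660, [20.5, 23.4, 61.5], 0.16), ('scene', 481, [21.6, 23.0, 59.0], 0.16)]
```

move_arm(increments=[{"xyz": [0,4,-10],"roll": 0,"grip": 0},{"xyz": [0,5,-9],"roll": 0,"grip": 0},{"xyz": [0,5,-9],"roll": 0,"grip": 0},{"xyz": [0,6,-9],"roll": 0,"grip": 0},{"xyz": [0,7,-8],"roll": 0,"grip": 0}])

```text
time_s: 4.92
position: [0.5103, -0.1075, 0.129]
tcp_rot: [[-1.0, -0.003, 0.001], [-0.003, 1.0, -0.005], [-0.001, -0.005, -1.0]]
force: [-2.0, -7.4, 3.5]
opening: 0.009
grasp_force: 4.2
```

```bash
python3 -c "
from h import *
o,im=pagetilt(); print(o); cv2.imwrite('pics/s3.png',im[:,:,::-1][100:300,150:400].repeat(2,0).repeat(2,1))"
```

```text
[('top', 232, [40.4, 41.6, 43.3], 0.16), ('scene', 330, [41.4, 42.1, 42.7], 0.159)]
```

View pics/s3.png

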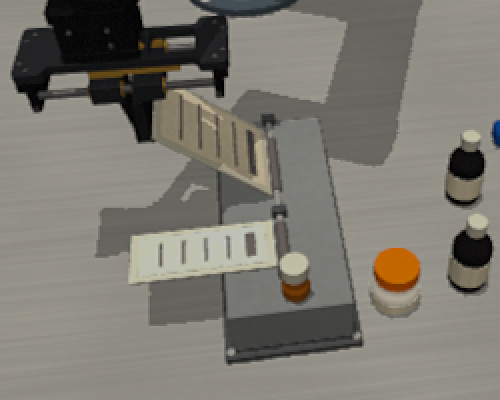

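The page is at 42°, riding on the fingertip at its outer edge (crop ≈155,120), and the flap is undisturbed. I'll continue along the arc.

move_arm(increments=[{"xyz": [0,7,-8],"roll": 0,"grip": 0},{"xyz": [0,8,-8],"roll": 0,"grip": 0},{"xyz": [0,8,-7],"roll": 0,"grip": 0},{"xyz": [0,9,-6],"roll": 0,"grip": 0},{"xyz": [0,9,-6],"roll": 0,"grip": 0}])

```text
time_s: 5.53
position: [0.5098, -0.0634, 0.1631]
tcp_rot: [[-1.0, -0.002, -0.0], [-0.002, 1.0, -0.0], [0.0, -0.0, -1.0]]
force: [-0.1, -2.4, -0.2]
opening: 0.001
grasp_force: 0.9
```

move_arm(increments=[{"xyz": [0,9,-5],"roll": 0,"grip": 0},{"xyz": [0,10,-4],"roll": 0,"grip": 0},{"xyz": [0,10,-4],"roll": 0,"grip": 0},{"xyz": [0,10,-3],"roll": 0,"grip": 0}])

```text
time_s: 5.87
position: [0.5098, -0.0235, 0.1787]
tcp_rot: [[-1.0, -0.003, -0.0], [-0.003, 1.0, 0.0], [0.0, 0.0, -1.0]]
force: [-0.7, -2.0, -0.0]
opening: 0.005
grasp_force: 0.7
```

```bash
python3 -c "
from h import *
o,im=pagetilt(); print(o)"
```

```text
[('top', 4, [78.1, 78.7, 79.2], 0.15), ('scene', 78, [78.3, 79.1, 79.4], 0.146)]
```

move_arm(increments=[{"xyz": [0,9,0],"roll": 0,"grip": 0},{"xyz": [0,9,0],"roll": 0,"grip": 0},{"xyz": [0,9,0],"roll": 0,"grip": 0},{"xyz": [0,8,0],"roll": 0,"grip": 0},{"xyz": [0,8,1],"roll": 0,"grip": 0}])

```text
time_s: 6.48
position: [0.5099, 0.0189, 0.1776]
tcp_rot: [[-1.0, -0.002, 0.0], [-0.002, 1.0, 0.0], [-0.0, 0.0, -1.0]]
force: [-1.0, -0.9, 2.0]
opening: 0.006
grasp_force: 0.8
```

move_arm(increments=[{"xyz": [0,8,1],"roll": 0,"grip": 0},{"xyz": [0,8,2],"roll": 0,"grip": 0},{"xyz": [0,8,3],"roll": 0,"grip": 0},{"xyz": [0,8,4],"roll": 0,"grip": 0}])

```text
time_s: 6.82
position: [0.5099, 0.0509, 0.1674]
tcp_rot: [[-1.0, -0.002, 0.0], [-0.002, 1.0, 0.0], [-0.0, 0.0, -1.0]]
force: [0.3, -1.8, 1.9]
opening: 0.007
grasp_force: 0.9
```

```bash
python3 -c "
from h import *
o,im=pagetilt(); print(o); cv2.imwrite('pics/s4.png',im[:,:,::-1][100:300,150:400].repeat(2,0).repeat(2,1))"
```

```text
Traceback (most recent call last):
  File "h.py", line 24, in pagetilt
    out.append((cam,len(a),np.round(np.percentile(a,[10,50,90]),1).tolist(), round(float(rr[k].max()),3)if len(a) else 0))
                                    ~~~~~~~~~~~~~^^^^^^^^^^^^^^
IndexError: index -1 is out of bounds for axis 0 with size 0
```

move_arm(increments=[{"xyz": [0,7,4],"roll": 0,"grip": 0},{"xyz": [0,7,4],"roll": 0,"grip": 0},{"xyz": [0,6,5],"roll": 0,"grip": 0},{"xyz": [0,6,5],"roll": 0,"grip": 0},{"xyz": [0,6,5],"roll": 0,"grip": 0}])

```text
time_s: 7.33
position: [0.5096, 0.0826, 0.144]
tcp_rot: [[-1.0, -0.002, -0.0], [-0.002, 1.0, 0.0], [0.0, 0.0, -1.0]]
force: [-0.2, -1.5, 0.8]
opening: 0.005
grasp_force: 0.7
```

move_arm(increments=[{"xyz": [0,5,6],"roll": 0,"grip": 0},{"xyz": [0,5,6],"roll": 0,"grip": 0},{"xyz": [0,4,6],"roll": 0,"grip": 0}])

```text
time_s: 7.58
position: [0.5095, 0.0967, 0.1258]
tcp_rot: [[-1.0, -0.002, -0.0], [-0.002, 1.0, 0.0], [0.0, 0.0, -1.0]]
force: [-0.2, 0.0, 1.8]
opening: 0.002
grasp_force: 0.7
```

```bash
sed -i 's/if len(a) else 0))/)) if len(a) else out.append((cam,0))/' h.py; python3 -c "
from h import *
o,im=pagetilt(); print(o); cv2.imwrite('pics/s4.png',im[:,:,::-1][100:300,150:400].repeat(2,0).repeat(2,1))"
```

```text
[('top', 0), ('scene', 264, [142.7, 145.3, 147.0], 0.147)]
```

View pics/s4.png

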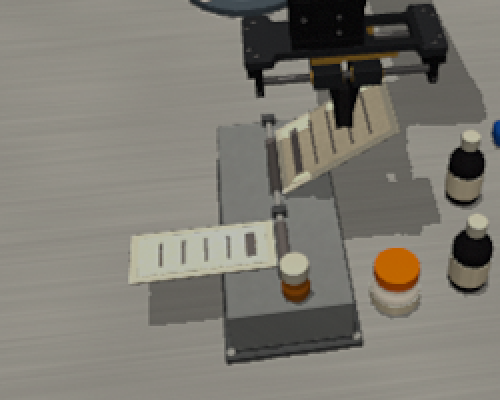

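The page is past the top at about 147°, with the fingertip on its face at crop (345,120). Now I'll press it down gently.

move_arm(increments=[{"xyz": [0,4,6],"roll": 0,"grip": 0},{"xyz": [0,3,6],"roll": 0,"grip": 0},{"xyz": [0,3,6],"roll": 0,"grip": 0},{"xyz": [0,2,6],"roll": 0,"grip": 0},{"xyz": [0,2,6],"roll": 0,"grip": 0}])

```text
time_s: 8.2
position: [0.5101, 0.1102, 0.096]
tcp_rot: [[-1.0, -0.002, 0.001], [-0.002, 1.0, 0.0], [-0.001, 0.0, -1.0]]
force: [1.2, -0.8, -0.4]
opening: 0.004
grasp_force: 0.6
```

move_arm(increments=[{"xyz": [0,1,4],"roll": 0,"grip": 0},{"xyz": [0,1,4],"roll": 0,"grip": 0},{"xyz": [0,1,4],"roll": 0,"grip": 0},{"xyz": [0,0,3],"roll": 0,"grip": 0},{"xyz": [0,0,2],"roll": 0,"grip": 0}])

```text
time_s: 8.62
position: [0.5094, 0.1132, 0.0791]
tcp_rot: [[-1.0, -0.002, -0.001], [-0.002, 1.0, 0.0], [0.001, 0.0, -1.0]]
force: [0.5, 1.1, 1.0]
opening: 0.003
grasp_force: 0.5
```

move_arm(increments=[{"xyz": [0,0,2],"roll": 0,"grip": 0},{"xyz": [0,0,1],"roll": 0,"grip": 0}])

```text
time_s: 8.78
position: [0.5093, 0.1131, 0.0763]
tcp_rot: [[-1.0, -0.002, -0.001], [-0.002, 1.0, 0.0], [0.001, 0.0, -1.0]]
force: [-0.5, 0.6, 1.5]
opening: 0.004
grasp_force: 0.5
```

move_arm(increments=[{"xyz": [0,0,2],"roll": 0,"grip": 0},{"xyz": [0,0,1],"roll": 0,"grip": 0}])

```text
time_s: 8.95
position: [0.5094, 0.113, 0.0734]
tcp_rot: [[-1.0, -0.002, -0.0], [-0.002, 1.0, 0.0], [0.0, 0.0, -1.0]]
force: [-0.6, 0.6, 1.2]
opening: 0.006
grasp_force: 0.5
```

move_arm(increments=[{"xyz": [0,0,1],"roll": 0,"grip": 0},{"xyz": [0,0,1],"roll": 0,"grip": 0}])

```text
time_s: 9.12
position: [0.5095, 0.113, 0.0722]
tcp_rot: [[-1.0, -0.002, -0.0], [-0.002, 1.0, -0.0], [0.0, -0.0, -1.0]]
force: [-3.6, 0.6, 16.6]
opening: 0.008
grasp_force: 8.0
```

move_arm(increments=[{"xyz": [0,0,1],"roll": 0,"grip": 0}])

```text
time_s: 9.2
position: [0.5095, 0.113, 0.0721]
tcp_rot: [[-1.0, -0.002, -0.0], [-0.002, 1.0, -0.0], [0.0, -0.0, -1.0]]
force: [-4.2, 1.4, 23.4]
opening: 0.004
grasp_force: 11.7
```

The end stop has been reached (z 0.072, force rising). Next I'll lift clear, move away and check.

move_arm(increments=[{"xyz": [0,0,-3],"roll": 0,"grip": 0},{"xyz": [0,0,-15],"roll": 0,"grip": 0},{"xyz": [0,0,-35],"roll": 0,"grip": 0},{"xyz": [0,0,-40],"roll": 0,"grip": 0},{"xyz": [0,0,-40],"roll": 0,"grip": 0}])

```text
time_s: 9.62
position: [0.5088, 0.1127, 0.2043]
tcp_rot: [[-1.0, -0.002, -0.003], [-0.002, 1.0, -0.0], [0.003, -0.0, -1.0]]
force: [1.5, 0.6, -0.7]
opening: 0.008
grasp_force: 0.0
```

move_arm(increments=[{"xyz": [15,35,-10],"roll": 0,"grip": 0},{"xyz": [15,35,0],"roll": 0,"grip": 0},{"xyz": [15,35,0],"roll": 0,"grip": 0},{"xyz": [15,35,0],"roll": 0,"grip": 0},{"xyz": [15,35,0],"roll": 0,"grip": 0}])

```text
time_s: 10.03
position: [0.4334, 0.2889, 0.2138]
tcp_rot: [[-1.0, -0.001, 0.001], [-0.001, 1.0, -0.0], [-0.001, -0.0, -1.0]]
force: [0.7, 0.3, -0.6]
opening: 0.006
grasp_force: 0.0
```

move_arm(increments=[{"xyz": [15,35,0],"roll": 0,"grip": 0},{"xyz": [15,35,0],"roll": 0,"grip": 0},{"xyz": [0,0,0],"roll": 0,"grip": 0}])

```text
time_s: 10.28
position: [0.4011, 0.3628, 0.2135]
tcp_rot: [[-1.0, -0.008, -0.001], [-0.008, 1.0, 0.003], [0.001, 0.003, -1.0]]
force: [-0.1, -0.2, 0.1]
opening: 0.004
grasp_force: 0.0
```

```bash
python3 - <<'E'
from h import *
for c in ["top","scene"]:
    im,d=bot.capture(c); W=cloud(c,d)
    if c=="scene": cv2.imwrite('pics/s5.png',im[:,:,::-1][100:300,150:400].repeat(2,0).repeat(2,1))
    for n,x0,x1,y0,y1 in [("page",.468,.548,.04,.16),("flap",.598,.64,-.12,0)]:
        q=W[(d>0)&(W[...,0]>x0)&(W[...,0]<x1)&(W[...,1]>y0)&(W[...,1]<y1)&(W[...,2]>.03)&(W[...,2]<.2)]
        A=np.c_[q[:,:2],np.ones(len(q))]; k=np.linalg.lstsq(A,q[:,2],rcond=None)[0]
        print(c,n,len(q),q.mean(0),"slope deg",np.degrees(np.arctan(k[:2])))
print(bot.read_state()["time_s"],bot.read_state()["force"])
E
```

```text
top page 2022 [0.50787314 0.09985852 0.0712304 ] slope deg [-0.05343081 -0.08330685]
top flap 1035 [ 0.61896521 -0.06060771  0.07141097] slope deg [ 0.0310395 -0.1643941]
scene page 1336 [0.50952546 0.09956035 0.07269321] slope deg [ 0.04853352 -0.06298029]
scene flap 987 [ 0.61938486 -0.06018416  0.07292451] slope deg [ 0.2571448 -0.0818754]
10.3833 [ 0.81848643 -1.01690314 -0.07069628]
```

View pics/s5.png

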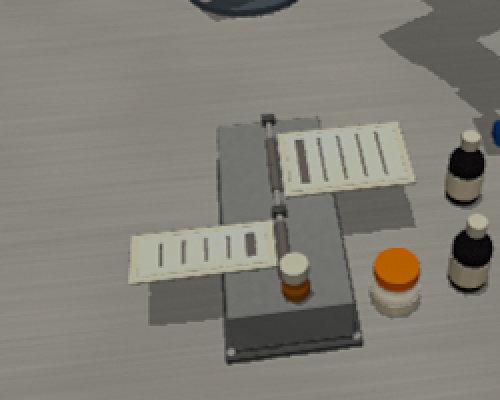

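The page lies flat on the +y side at crop (345,158), with a slope under 0.1°. The flap, jar, bottles and pot are where they were, and the hand is clear.

```bash
python3 -c "
from rig import bot
print(bot.hand_in())"
```

```text
the job is handed in; nothing more can be done
None
```

The wide page is turned over and lies flat on the +y side (within 0.1° of level), pressed to its stop with about 23 N; the flap lies where it was, the jar, bottles and pot look unmoved, the scanner was not rechecked, the hand is clear, and the job was handed in at about 10 s.

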